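Draw out the amber lens's catch tray of the lens drill

ROBOT

A 7-joint arm with a two-finger parallel gripper is mounted at the origin on the work surface. World frame = base frame: x ahead of the robot, y to its left, z up, the work surface at z = 0. Lengths are in m, angles in degrees, forces in N, time in s.
With the tool pointing down it reaches from about 0.425 to 0.875 m from the base axis. Payload 4.7 kg.
Tool frame: the origin (TCP) lies midway between the tips of the shut fingers; the grasp point (between the pads) lies 19 mm behind it; z points along the fingers, y is the line along which they close (so a half turn about z gives the same grasp; the last joint's range is limited). The gripper opens to 87 mm and grips with 3 to 60 N. Pads are 19 mm wide; open, the fingers measure 117 mm over their backs; the gripper's body (75 mm by 190 mm) begins 51 mm behind the grasp point.
Start: joints at [-63.535, 18.392, -4.016, 83.108, 1.295, 78.541, -3.26], TCP at [0.281, 0.586, 0.223] pointing down, gripper open.
Joint ranges: [-163.93, 163.93], [-17.29, 119.83], [-79.2, 71.16], [3.27, 140.29], [-89.18, 269.18], [5.43, 117.66], [-154.24, 154.24]. Speed limits (degrees/s): [147.25, 147.25, 180, 180, 180, 180, 180].

INTERFACE

Orientations are given as [roll, pitch, yaw] about the fixed x, y, z axes, in that order (R = Rz(yaw) Ry(pitch) Rx(roll)).
In Python, from cell import env, viewer, boxes_of, masks_of gives the robot as it stands. The module is installed in compiled form; this text tells all that it offers.
- The arm moves only by the tool apply_moves, never from a script. Its argument "moves" is a list of rows, each a list of 7 numbers: the shift along the tool's x, y, z scaled (see below), then the turn, a rotation vector about the tool's x, y, z scaled (see below), then the opening, from 0 (shut) to 1 (fully open). A call has 1 to 20 rows; each row is the pose to reach, as a shift and turn from the pose commanded when the call began, along the tool's axes at that moment; what a row does not reach only later rows make up. The controller multiplies each number of a shift by 0.2 m and each number of a turn by 1.5 rad. A row lasts 1/10 s, in which the tool goes at most 50 mm and 8.59 degrees, less where a joint would pass 70% of its speed; a pose out of reach is approached as far as the arm can. A call with a number of a shift or a turn outside -1 to 1 is refused whole. A call with a gripper value outside its range is refused whole. The fingers move at their own pace and stop on an object; "grip_force" is the grip in N (left out, the last holds). Time passes only in rows, so rows that repeat a pose let the fingers close. It gives the time, the measured TCP pose, the force, the opening and the grip force at its end, in the units of the state.
- env.get_obs(): the state, without advancing time (a new reading comes with each control period).
- viewer.read_camera(name): name is "scene" or "side" or "wrist"; returns the picture (420x560x3 uint8, red, green, blue); there is no depth.
- viewer.get_calibration(name): a dict with "fov_y" (degrees; the focal length in pixels is half the picture's height over the tangent of half this angle, whatever the lens; pixels are square), "cx", "cy" (the principal point, pixels), "position" and "orientation" of the camera in the world. Camera axes: x right, y up, looking along -z (the intrinsics and any distortion apply to the point x, -y, -z); pixel columns grow to the right and rows downward; lengths in m; the calibration is good to about 2 mm. A picture is of the moment at which its call begins: read the wrist's pose just before it. get_calibration takes no time and is no camera call; for the wrist camera it gives the pose at the moment of the call.
- env.sign_off(): hands the job in; it is judged then, once.
Trained networks look in the newest picture that a camera, given by its name, has taken for a name from the list of things; names that differ only in an ending like _2 or _b are one class to them, and where a whole thing is asked for, a point or a joint stands for the part that bears it (a point fixed in the world has none). Each returns a list of dicts, best first, with "conf" (0 to 1); they miss things now and then, are a little off and sometimes report something else, mostly with a low value. They report only what shows in the picture. A call takes as long as a camera call.
- boxes_of(camera, target): "location" ([column, row] in pixels, amid what is visible of it).
- masks_of(camera, target): "pixels" (420x560 bool, what is visible of it) and "location" ([column, row] in pixels, amid what is visible of it).
The state is a dict: "time_s": time; "qpos": joint angles; "joint_velocities": joint speeds; "effort": joint torques, N m; "tool_pos": TCP position; "tool_rot": TCP orientation; "force": force on the tool from outside, world axes, zero at the start; "wrist_torque": the same for the moment, N m; "grip_width": finger opening in m; "grasp_force": force on a finger pad.
Only numpy, scipy, OpenCV 4.12 (cv2) and the standard library are available. Lean on these libraries where they do the work, as an engineer would, in place of code of your own. Each camera call takes 0.05 s, during which the arm holds its last target. There are 200 camera calls.

TASK

Press the red stop button on the lens drilling machine right down and let it go; then hook a fingertip behind the raised blue lip of the tray that holds the amber lens and draw that tray out along its rails to its stop. Pull only from behind the lip, without pinching it or pressing on its outer face, and do not touch the lenses: both stay lying in their trays. Leave the green lens's tray in and everything else on the bench where it is, and finish clear of everything.

Things in the scene. Friction and masses are not known exactly. Their poses are not given: they have to be found in the camera images.
- drill: white lens drilling machine fixed to the bench, 290 mm wide (x), 350 deep (y); origin under its middle, front faces its own -y. Column and motor rise 410 mm at the rear (y over -0.04 m). In front, two trays 136 mm apart either side of a 30 mm wide spine (top 58 mm). Clear covers (top 60 mm) roof the lenses from y -0.125 to -0.05 m; lips and finger wells stand before them, open above
- stop (a joint): press depth of the stop button: 0 up, 0.006 m fully down; a 4 N spring returns it; pressed counts from 0.004
- stop_top (a point): centre of the top of the round red stop button, 24 mm across, in a yellow housing on the spine between the two trays; pressed straight down
- tray_near_lip (a point): lens tray on the machine's -x side (nearer the robot). Point: middle of the top edge of the inner (machine-side) face of its blue lip. Axes as the machine's: x along the lip, y into the machine (tray is drawn to -y), z up. Lip 100 mm long, 8 mm thick, top 47 mm above the bench. Behind it an empty finger well, 50 mm along y, 92 mm along x, floor 30 mm below this point, then a low cross wall before the lens
- tray_near_lens_bay (a point): centre of the floor of that tray's lens compartment (92 mm along x, 84 mm along y, 30 mm below the lip's top, side and cross walls 12 mm above its floor); it begins 54 mm behind the lip's inner face
- tray_near (a joint): how far that tray is drawn out: 0 fully home, 0.10 m at its outer stop; it slides along the machine's -y with about 1.5 N of friction and stays where it is left; starts between 0 and 0.012
- tray_far_lip (a point): lens tray on the machine's +x side (farther from the robot). Point: middle of the top edge of the inner (machine-side) face of its blue lip. Axes as the machine's: x along the lip, y into the machine (tray is drawn to -y), z up. Lip 100 mm long, 8 mm thick, top 47 mm above the bench. Behind it an empty finger well, 50 mm along y, 92 mm along x, floor 30 mm below this point, then a low cross wall before the lens
- tray_far_lens_bay (a point): centre of the floor of that tray's lens compartment (92 mm along x, 84 mm along y, 30 mm below the lip's top, side and cross walls 12 mm above its floor); it begins 54 mm behind the lip's inner face
- tray_far (a joint): how far that tray is drawn out: 0 fully home, 0.10 m at its outer stop; it slides along the machine's -y with about 1.5 N of friction and stays where it is left; starts between 0 and 0.012
- amber_lens: orange (amber) lens blank, loose, 56 mm across, 10 mm thick, lying flat in the lens compartment of one of the two trays; origin at the centre of its underside
- green_lens: dark green lens blank of the same size, loose, lying flat in the other tray; origin at the centre of its underside
- ink_mid (a point): bystander, loose: dark ink bottle with blue cap, 38 mm across, 85 mm tall; point half-way up
- wipes_mid (a point): bystander, loose: white and light-blue box, 75 x 115 x 65 mm tall; point at its centre
- bit_jar_mid (a point): bystander, loose: small clear jar with red lid, 44 mm across, 50 mm tall; point half-way up
- screwdriver: bystander, loose: screwdriver lying on the bench, 150 mm long; origin under its middle, x along it
- case_mid (a point): bystander, loose: black spectacle case, 160 x 60 x 45 mm tall; point at its centre
- cup_mid (a point): bystander, loose: white cup, 72 mm across, 90 mm tall; point half-way up

How it is judged:
By the outcome, as a careful person would: the job done as asked, in the order asked, and still so for the second after the job is handed in, with the robot touching nothing.
It also fails if it takes over 42 s, if anything falls off the work surface, if the arm or the gripper's body presses on something with over 40 N, if the wrist force passes 120 N, or if a joint passes its speed limit or range.

## Working session

There is one attempt and no reset: what is moved stays moved. The work goes in short steps, Python scripts to look and compute and a tool call to move; the robot and the scene stay as the last step left them, time stands still between calls to the robot, and variables do not carry over. Pictures are saved under pics/ and viewed, at most 10 in all, crops included, and the job is handed in when it is done.

Besides the shell and the picture viewer there is one more tool, called after "Call:" as name(argument=value, ...) on one line, values as JSON. apply_moves: Moves the arm, as the interface text tells. Shifts and turns lie within -1 to 1; 1 stands for 0.2 m of shift or 1.5 rad of turn. Its arguments: {"type":"object","properties":{"moves":{"type":"array","items":{"type":"array","items":{"type":"number","minimum":-1,"maximum":1}}},"grip_force":{"type":"number"}},"required":["moves"]}

```bash
mkdir -p pics; cat > h.py <<'E'
import numpy as np,cv2
from cell import env,viewer,boxes_of,masks_of
from scipy.spatial.transform import Rotation as R
def snap(c,f):
    im=viewer.read_camera(c); cv2.imwrite('pics/'+f,im[:,:,::-1]); return im
def cam(c):
    k=viewer.get_calibration(c); f=210/np.tan(np.radians(k['fov_y'])/2); return k,f
def ray(c,px):
    k,f=cam(c); o=np.array(k['orientation'],float)
    M=o if o.shape==(3,3) else R.from_euler('xyz',o,degrees=True).as_matrix()
    d=M@np.array([(px[0]-k['cx'])/f,-(px[1]-k['cy'])/f,-1]); return np.array(k['position']),d
def atz(c,px,z):
    p,d=ray(c,px); return p+d*(z-p[2])/d[2]
def proj(c,P):
    k,f=cam(c); M=R.from_euler('xyz',k['orientation'],degrees=True).as_matrix()
    q=(np.array(P)-k['position'])@M; return np.c_[k['cx']-f*q[:,0]/q[:,2],k['cy']+f*q[:,1]/q[:,2]]
E
python3 - <<'E'
from h import *
o=env.get_obs(); print(o['tool_pos'],o['tool_rot'],o['time_s'])
ims=[]
for c in('scene','side','wrist'):
    ims.append(snap(c,c+'0.png')); print(c,viewer.get_calibration(c))
    if c!='wrist':
        for t,z in(('stop_top',.065),('tray_near_lip',.047),('tray_far_lip',.047),('amber_lens',.025),('green_lens',.025),('drill',.1)):
            for b in boxes_of(c,t)[:2]: print(t,b['conf'],np.round(b['location']),atz(c,b['location'],z).round(3))
E
```

```text
[0.2812686  0.58540508 0.22147694] [-1.79893582e+02  7.17376945e-03  1.54343511e+02] 0.0
scene {'fov_y': 51.114327773495866, 'cx': 280.1764707404175, 'cy': 212.6920872163052, 'position': array([ 1.45923757, -0.65513532,  0.86843278]), 'orientation': array([54.83612631, -1.13589724, 56.69543353])}
stop_top 0.56 [313. 207.] [0.544 0.093 0.065]
tray_near_lip 0.97 [289. 212.] [0.503 0.026 0.047]
tray_near_lip 0.45 [307. 239.] [ 0.648 -0.008  0.047]
tray_far_lip 0.71 [310. 239.] [0.655 0.    0.047]
amber_lens 0.49 [241. 267.] [ 0.633 -0.225  0.025]
amber_lens 0.4 [302. 208.] [0.483 0.096 0.025]
green_lens 0.2 [351. 203.] [0.548 0.257 0.025]
drill 0.95 [352. 202.] [0.628 0.18  0.1  ]
side {'fov_y': 56.708615216509365, 'cx': 276.2831678094229, 'cy': 205.8825627699501, 'position': array([ 0.27290678, -0.70255124,  0.87552398]), 'orientation': array([ 43.12128662,  -0.29029348, -18.48328027])}
stop_top 0.43 [283. 187.] [0.562 0.084 0.065]
tray_far_lip 0.75 [308. 204.] [0.614 0.01  0.047]
amber_lens 0.46 [264. 198.] [0.505 0.092 0.025]
green_lens 0.68 [303. 193.] [0.625 0.077 0.025]
drill 0.62 [401. 272.] [ 0.719 -0.311  0.1  ]
drill 0.55 [271. 154.] [0.563 0.201 0.1  ]
wrist {'fov_y': 71.33597803290145, 'cx': 279.48291080755, 'cy': 205.2171914431408, 'position': array([0.20647835, 0.62189662, 0.38443831]), 'orientation': array([-17.79545647,   0.0929799 ,  64.3588745 ])}
```

View pics/scene0.png

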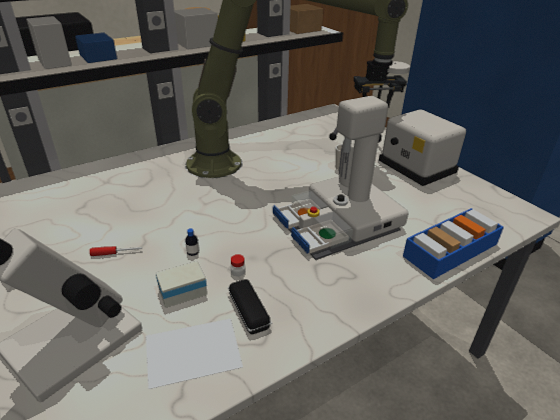

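View pics/side0.png

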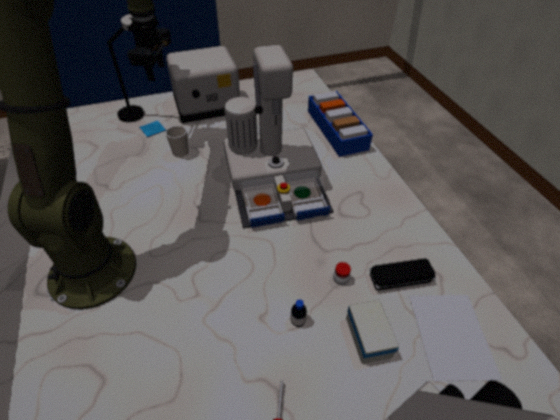

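The scene view shows the amber lens in the near tray (about 303,211) with its blue lip at (280,217). The green lens is in the far tray (328,233) and the red button lies between them (314,210). The side view agrees: amber (262,200), green (302,192), button (283,187), lips (265,217) and (312,210). The column stands between the arm and the front of the machine, so I'll raise the arm and pass over it.

Call:
apply_moves(moves=[[0, 0, -0.25, 0, 0, 0, 0], [0, 0, -0.5, 0, 0, 0, 0], [0, 0, -0.75, 0, 0, 0, 0], [0, 0, -1, 0, 0, 0, 0], [0, 0, -1, 0, 0, 0, 0], [0, 0, -1, 0, 0, 0, 0]])

```text
time_s: 1.35
tool_pos: [0.2816, 0.5864, 0.4243]
tool_rot: [179.8, -0.0, 154.3]
force: [-0.6, 0.2, -0.6]
grip_width: 0.0468
grasp_force: 0.0
```

```bash
cat >> h.py <<'E'
def to(P,rpy,ref=None):
    o=env.get_obs() if ref is None else ref
    A=R.from_euler('xyz',o['tool_rot'],degrees=True); B=R.from_euler('xyz',rpy,degrees=True)
    d=A.inv().apply(np.array(P)-o['tool_pos'])/.2; w=(A.inv()*B).as_rotvec()/1.5
    return np.r_[d,w].round(3).tolist()
E
python3 - <<'E'
from h import *
o=env.get_obs(); print(o['tool_pos'],o['tool_rot'],o['qpos'].round(0) if hasattr(o['qpos'],'round') else o['qpos'])
for px in((265,217),(312,210)): print(atz('side',px,.04).round(3))
for px in((283,186),): print(atz('side',px,.065).round(3))
print(to([.40,.42,.52],[180,0,125]))
E
```

```text
[0.2816148  0.58640513 0.42429144] [ 1.79800435e+02 -6.48330432e-03  1.54344242e+02] [-64.  18.  -4.  61.   1. 101.  -3.]
[0.48  0.007 0.04 ]
[ 0.619 -0.01   0.04 ]
[0.562 0.087 0.065]
[-0.894, -0.492, -0.48, 0.002, -0.001, 0.341]
```

Call:
apply_moves(moves=[[-0.2, -0.1, -0.15, 0, 0, 0.1, 0], [-0.4, -0.2, -0.3, 0, 0, 0.2, 0], [-0.6, -0.3, -0.45, 0, 0, 0.3, 0], [-0.8, -0.45, -0.48, 0, 0, 0.34, 0], [-0.9, -0.5, -0.48, 0, 0, 0.34, 0], [-0.9, -0.5, -0.48, 0, 0, 0.34, 0], [-0.9, -0.5, -0.48, 0, 0, 0.34, 0]])

```text
time_s: 2.05
tool_pos: [0.4006, 0.4173, 0.5171]
tool_rot: [-179.9, 0.0, 125.0]
force: [-0.2, 0.3, -1.1]
grip_width: 0.001
grasp_force: 0.0
```

```bash
python3 - <<'E'
from h import *
o=env.get_obs(); print(o['tool_pos'],o['tool_rot'],np.round(o['qpos']))
print(to([.45,.26,.51],[180,0,100]))
print(to([.49,.1,.50],[180,0,83]))
E
```

```text
[0.40060963 0.41729699 0.51709037] [-1.79861326e+02  2.95540622e-03  1.25040045e+02] [-53.  12.   6.  58.  -1. 110. -13.]
[-0.786, -0.249, 0.036, -0.002, 0.0, 0.291]
[-1.556, -0.545, 0.087, -0.002, 0.001, 0.489]
```

Call:
apply_moves(moves=[[-0.2, -0.06, 0.01, 0, 0, 0.08, 0], [-0.4, -0.12, 0.02, 0, 0, 0.16, 0], [-0.6, -0.18, 0.03, 0, 0, 0.22, 0], [-0.8, -0.25, 0.04, 0, 0, 0.29, 0], [-0.9, -0.35, 0.06, 0, 0, 0.35, 0], [-1, -0.45, 0.08, 0, 0, 0.42, 0], [-1, -0.5, 0.1, 0, 0, 0.49, 0], [-1, -0.5, 0.1, 0, 0, 0.49, 0]])

```text
time_s: 2.85
tool_pos: [0.4324, 0.1972, 0.4976]
tool_rot: [-179.9, 0.0, 83.1]
force: [0.9, -0.6, -0.1]
grip_width: 0.0003
grasp_force: 0.0
```

```bash
python3 - <<'E'
from h import *
o=env.get_obs(); print(o['tool_pos'],o['tool_rot'],np.round(o['qpos']))
for t in (0,20,25): print((R.from_euler('z',83,degrees=True)*R.from_euler('y',-t,degrees=True)*R.from_euler('x',180,degrees=True)).apply([0,0,1]).round(2))
print(to([.54,.02,.40],[180,0,83]))
E
```

```text
[0.43242963 0.197159   0.49758344] [-1.79894562e+02  2.40186458e-02  8.30892678e+01] [-43.  -3.  15.  76.   1. 107. -35.]
[ 0. -0. -1.]
[ 0.04  0.34 -0.94]
[ 0.05  0.42 -0.91]
[-0.814, 0.641, 0.487, -0.001, 0.0, 0.001]
```

Call:
apply_moves(moves=[[-0.25, 0.0, 0, 0, 0, 0, 0], [-0.5, 0.1, 0, 0, 0, 0, 0], [-0.7, 0.3, 0, 0, 0, 0, 0], [-0.85, 0.5, 0.1, 0, 0, 0, 0], [-0.95, 0.65, 0.3, 0, 0, 0, 0], [-0.95, 0.65, 0.5, 0, 0, 0, 0], [-0.95, 0.65, 0.5, 0, 0, 0, 0], [-0.95, 0.65, 0.5, 0, 0, 0, 0]])

```text
time_s: 3.65
tool_pos: [0.5395, -0.0052, 0.3979]
tool_rot: [-179.8, 0.0, 83.3]
force: [-0.5, 0.4, 1.1]
grip_width: 0.0006
grasp_force: 0.0
```

```bash
python3 - <<'E'
from h import *
o=env.get_obs(); print(o['tool_pos'],o['tool_rot'],np.round(o['qpos']))
snap('wrist','w1.png'); print(viewer.get_calibration('wrist'))
for t,z in(('stop_top',.065),('tray_near_lip',.047),('tray_far_lip',.047),('amber_lens',.025),('green_lens',.025)):
    for b in boxes_of('wrist',t)[:2]: print(t,b['conf'],np.round(b['location']),atz('wrist',b['location'],z).round(3))
E
```

```text
[ 0.53947056 -0.00521457  0.39789314] [-1.79832304e+02  2.52019283e-02  8.32826780e+01] [-31.   3.  30.  82.  -2.  96.  -7.]
{'fov_y': 71.33597803290145, 'cx': 279.48291080755, 'cy': 205.2171914431408, 'position': array([0.55114046, 0.0779984 , 0.56216484]), 'orientation': array([-17.84742082,  -0.05507072,  -6.70353837])}
stop_top 0.73 [289. 108.] [0.568 0.081 0.065]
stop_top 0.43 [414. 274.] [ 0.777 -0.251  0.065]
tray_near_lip 0.9 [250. 137.] [0.497 0.041 0.047]
tray_far_lip 0.81 [329. 141.] [0.633 0.018 0.047]
amber_lens 0.52 [251. 119.] [0.501 0.069 0.025]
green_lens 0.52 [325. 141.] [0.628 0.016 0.025]
```

View pics/w1.png

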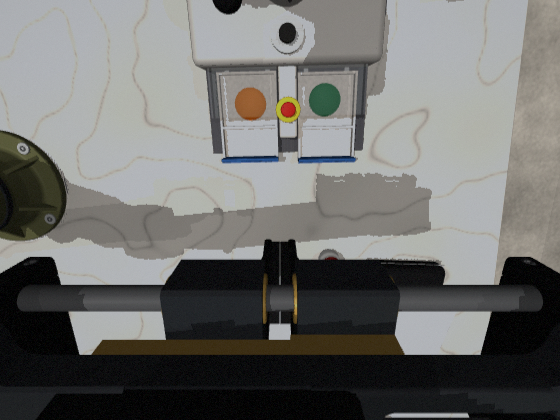

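The wrist view shows the button at (288,109), the amber lens at (250,104), the near lip as a blue bar near (250,160) and the far lip near (327,159). The machine is lined up with the camera, so I'll measure the lip edges by colour.

```bash
python3 - <<'E'
from h import *
im=cv2.imread('pics/w1.png').astype(int); b,g,r=im[...,0],im[...,1],im[...,2]
m=(b>80)&(b>r+50); m[:140]=0;m[175:]=0
for lo,hi in((200,288),(288,380)):
    s=m.copy(); s[:,:lo]=0; s[:,hi:]=0; y,x=np.nonzero(s); print(x.min(),x.max(),y.min(),y.max())
    c=[np.nonzero(s[:,k])[0].min() for k in range(x.min()+2,x.max()-1)]; p=np.polyfit(range(x.min()+2,x.max()-1),c,1)
    xs=[x.min(),(x.min()+x.max())/2,x.max()]
    for k in xs: print(k,np.polyval(p,k).round(1),atz('wrist',(k,np.polyval(p,k)-.5),.047).round(4))
m=(r>150)&(g<90)&(b<90);m[:90]=0;m[130:]=0;m[:,:272]=0;m[:,305:]=0
y,x=np.nonzero(m);print(x.mean(),y.mean(),len(x),x.min(),x.max(),y.min(),y.max(),[atz('wrist',(x.mean(),y.mean()),z).round(4) for z in(.065,.08)])
print(proj('wrist',[env.get_obs()['tool_pos']]))
b=cv2.imread('pics/side0.png')[165:235,225:345]; 
w=cv2.imread('pics/w1.png')[60:175,190:385]
cv2.imwrite('pics/c1.png',np.vstack([cv2.resize(w,(640,377),interpolation=2)]))
h=cv2.imread('pics/scene0.png').astype(int)[180:240,290:340]
m=(h[...,2]>130)&(h[...,1]<80)&(h[...,0]<80);y,x=np.nonzero(m);print('scene red',x.mean()+290,y.mean()+180,len(x))
d1,e1=ray('scene',(x.mean()+290,y.mean()+180))
print([(atz('scene',(x.mean()+290,y.mean()+180),z)).round(4) for z in(.065,.08)])
E
```

```text
222 277 158 162
222 158.8 [0.4429 0.0098 0.047 ]
249.5 158.2 [0.4911 0.005  0.047 ]
277 157.7 [5.392e-01 2.000e-04 4.700e-02]
299 355 158 162
299 159.1 [ 0.5774 -0.0069  0.047 ]
327.0 158.3 [ 0.6265 -0.0116  0.047 ]
355 157.6 [ 0.6756 -0.0162  0.047 ]
287.76666666666665 109.16666666666667 150 281 294 102 116 [array([0.5664, 0.0776, 0.065 ]), array([0.5659, 0.0776, 0.08  ])]
[[277.45763356 254.56149873]]
scene red 313.36842105263156 208.26315789473685 19
[array([0.5503, 0.0895, 0.065 ]), array([0.5672, 0.0756, 0.08  ])]
```

View pics/c1.png

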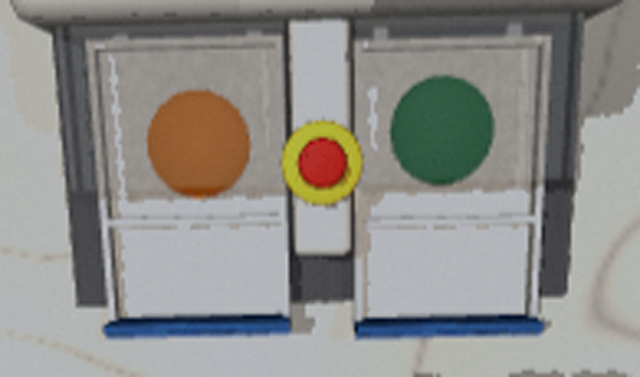

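The crop confirms it: the amber lens is in the near tray, and the lips run at a yaw of about -7°. Combining views, the button is near (0.566, 0.078, 0.08). I'll approach it tilted back, away from the column.

```bash
python3 - <<'E'
from h import *
print(to([.56,.03,.28],[180,-20,83]))
print(to([.566,.08,.14],[180,-20,83]))
E
```

```text
[0.194, 0.073, 0.606, 0.002, 0.232, 0.002]
[0.445, 0.07, 1.306, 0.002, 0.232, 0.002]
```

Call:
apply_moves(moves=[[0, 0.03, 0.2, 0, 0.08, 0, 0], [0.05, 0.07, 0.4, 0, 0.16, 0, 0], [0.15, 0.07, 0.6, 0, 0.23, 0, 0], [0.28, 0.07, 0.8, 0, 0.23, 0, 0], [0.36, 0.07, 0.9, 0, 0.23, 0, 0], [0.4, 0.07, 1, 0, 0.23, 0, 0], [0.4, 0.07, 1, 0, 0.23, 0, 0], [0.4, 0.07, 1, 0, 0.23, 0, 0]])

```text
time_s: 4.75
tool_pos: [0.5638, 0.0699, 0.1998]
tool_rot: [179.9, -19.8, 83.1]
force: [1.0, -0.2, 0.3]
grip_width: 0.0004
grasp_force: 0.0
```

```bash
python3 - <<'E'
from h import *
o=env.get_obs(); print(o['tool_pos'],o['tool_rot'],np.round(o['qpos']),o['force'])
im=snap('wrist','w2.png')
im=im.astype(int);m=(im[...,0]>140)&(im[...,1]<90)&(im[...,2]<90);y,x=np.nonzero(m);print(len(x),x.mean(),y.mean(),x.min(),x.max(),y.min(),y.max())
p=(np.median(x),np.median(y))
print([atz('wrist',p,z).round(4) for z in(.065,.075,.08)])
print(proj('wrist',[o['tool_pos']]))
E
```

```text
[0.56382065 0.06992369 0.19981451] [179.90761911 -19.77433046  83.07218349] [-26.   8.  32. 102. -25.  72.   7.] [ 0.95918633 -0.15360258  0.25100846]
490 260.87142857142857 226.42857142857142 203 286 199 241
[array([0.5589, 0.0791, 0.065 ]), array([0.5592, 0.0796, 0.075 ]), array([0.5594, 0.0798, 0.08  ])]
[[276.59448934 253.38001542]]
```

View pics/w2.png

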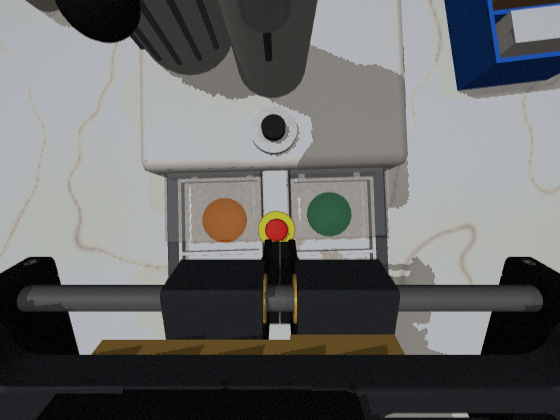

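The wrist view shows the button at (277,230), just ahead of the closed fingertips at (280,241). Both lenses are to the sides and clear.

```bash
python3 - <<'E'
from h import *
print([atz('wrist',(277,230),z).round(4) for z in(.065,.075,.08)])
print(to([.566,.082,.10],[180,-20,83]),to([.566,.082,.07],[180,-20,83]))
E
```

```text
[array([0.5641, 0.0774, 0.065 ]), array([0.5643, 0.0779, 0.075 ]), array([0.5643, 0.0782, 0.08  ])]
[-0.11, -0.001, 0.494, 0.002, 0.002, 0.0] [-0.161, -0.001, 0.635, 0.002, 0.002, 0.0]
```

Next I'll go down to about z = 0.10, then lower in small steps while watching the force.

Call:
apply_moves(moves=[[-0.04, 0.0, 0.2, 0, 0, 0, 0], [-0.08, 0.0, 0.4, 0, 0, 0, 0], [-0.11, 0.0, 0.49, 0, 0, 0, 0], [-0.11, 0.0, 0.49, 0, 0, 0, 0], [-0.11, 0, 0.49, 0, 0, 0, 0]])

```text
time_s: 5.3
tool_pos: [0.5662, 0.0817, 0.1008]
tool_rot: [179.8, -19.8, 83.0]
force: [0.0, 0.3, 0.8]
grip_width: 0.0004
grasp_force: 0.0
```

Call:
apply_moves(moves=[[-0.009, 0, 0.024, 0, 0, 0, 0], [-0.017, 0, 0.047, 0, 0, 0, 0], [-0.025, 0, 0.07, 0, 0, 0, 0], [-0.025, 0, 0.07, 0, 0, 0, 0]])

```text
time_s: 5.7
tool_pos: [0.5648, 0.0824, 0.0838]
tool_rot: [180.0, -19.8, 83.0]
force: [0.5, -0.5, 0.4]
grip_width: 0.0004
grasp_force: 0.2
```

```bash
python3 - <<'E'
from h import *
o=env.get_obs(); print(o['tool_pos'],o['tool_rot'],o['force'])
E
```

```text
[0.5647637  0.08236167 0.08378184] [179.99808759 -19.76613264  83.00287821] [ 0.48834375 -0.49819341  0.35185366]
```

Call:
apply_moves(moves=[[-0.005, 0, 0.014, 0, 0, 0, 0], [-0.009, 0, 0.024, 0, 0, 0, 0], [-0.009, 0, 0.024, 0, 0, 0, 0]])

```text
time_s: 6.0
tool_pos: [0.565, 0.0824, 0.0791]
tool_rot: [180.0, -19.8, 83.0]
force: [0.6, -0.5, 3.5]
grip_width: 0.0006
grasp_force: 1.5
```

Call:
apply_moves(moves=[[-0.004, 0, 0.01, 0, 0, 0, 0], [-0.007, 0, 0.019, 0, 0, 0, 0], [-0.007, 0, 0.019, 0, 0, 0, 0]])

```text
time_s: 6.3
tool_pos: [0.5652, 0.0824, 0.0769]
tool_rot: [180.0, -19.9, 83.0]
force: [-4.7, -1.6, 12.6]
grip_width: 0.0004
grasp_force: 6.5
```

Call:
apply_moves(moves=[[-0.004, 0, 0.01, 0, 0, 0, 0], [-0.004, 0, 0.01, 0, 0, 0, 0]])

```text
time_s: 6.5
tool_pos: [0.5654, 0.0824, 0.0765]
tool_rot: [180.0, -20.0, 83.0]
force: [-8.6, -3.2, 22.6]
grip_width: 0.0003
grasp_force: 11.4
```

```bash
python3 - <<'E'
from h import *
o=env.get_obs(); print(o['tool_pos'],o['tool_rot'],o['force'],o['wrist_torque'])
w=snap('wrist','w3.png')[190:270,220:340,::-1]; s=snap('scene','s3.png')[185:245,265:355,::-1]
cv2.imwrite('pics/c3.png',np.hstack([cv2.resize(w,(400,267),interpolation=2),cv2.resize(s,(400,267),interpolation=2)]))
E
```

```text
[0.56535582 0.0824263  0.0764737 ] [179.96025021 -20.00092204  83.03811985] [-8.60233903 -3.17447841 22.56092851] [0.45533356 1.87622795 0.60996929]
```

View pics/c3.png

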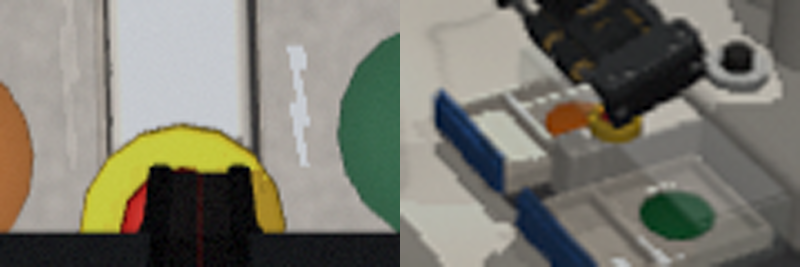

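The button seems to have bottomed out, since the force is rising stiffly, but the finger sits about 2.5 mm to +x of centre. I'll let go, re-centre and press again, recording travel against force.

Call:
apply_moves(moves=[[0.012, 0, -0.033, 0, 0, 0, 0], [0.024, 0, -0.066, 0, 0, 0, 0], [0.024, -0.012, -0.066, 0, 0, 0, 0], [0.024, -0.012, -0.066, 0, 0, 0, 0]])

```text
time_s: 7.0
tool_pos: [0.5617, 0.0826, 0.0861]
tool_rot: [-179.9, -19.7, 83.0]
force: [-0.4, -0.1, 0.3]
grip_width: 0.0002
grasp_force: 0.0
```

Call:
apply_moves(moves=[[-0.004, 0, 0.01, 0, 0, 0, 0], [-0.004, 0, 0.01, 0, 0, 0, 0]])

```text
time_s: 7.2
tool_pos: [0.562, 0.0826, 0.0838]
tool_rot: [-179.9, -19.7, 83.0]
force: [0.2, -0.3, 1.1]
grip_width: 0.0005
grasp_force: 0.3
```

Call:
apply_moves(moves=[[-0.004, 0, 0.01, 0, 0, 0, 0], [-0.004, 0, 0.01, 0, 0, 0, 0]])

```text
time_s: 7.4
tool_pos: [0.5621, 0.0826, 0.0821]
tool_rot: [-180.0, -19.8, 83.0]
force: [-1.3, 0.2, 1.7]
grip_width: 0.0003
grasp_force: 0.9
```

Call:
apply_moves(moves=[[-0.004, 0, 0.01, 0, 0, 0, 0], [-0.004, 0, 0.01, 0, 0, 0, 0]])

```text
time_s: 7.6
tool_pos: [0.5623, 0.0825, 0.0802]
tool_rot: [-180.0, -19.8, 83.0]
force: [-0.7, 0.3, 3.3]
grip_width: 0.0002
grasp_force: 1.3
```

Call:
apply_moves(moves=[[-0.004, 0, 0.01, 0, 0, 0, 0], [-0.004, 0, 0.01, 0, 0, 0, 0]])

```text
time_s: 7.8
tool_pos: [0.5623, 0.0825, 0.0781]
tool_rot: [-180.0, -19.8, 83.0]
force: [-0.9, -0.3, 4.7]
grip_width: 0.0007
grasp_force: 1.7
```

Call:
apply_moves(moves=[[-0.004, 0, 0.01, 0, 0, 0, 0], [-0.004, 0, 0.01, 0, 0, 0, 0]])

```text
time_s: 8.0
tool_pos: [0.5624, 0.0825, 0.0771]
tool_rot: [-180.0, -19.9, 83.0]
force: [-4.1, 0.3, 7.9]
grip_width: 0.0003
grasp_force: 4.6
```

Call:
apply_moves(moves=[[-0.004, 0, 0.01, 0, 0, 0, 0], [-0.004, 0, 0.01, 0, 0, 0, 0]])

```text
time_s: 8.2
tool_pos: [0.5625, 0.0826, 0.0767]
tool_rot: [-180.0, -20.0, 83.0]
force: [-8.5, -1.4, 20.1]
grip_width: 0.0003
grasp_force: 9.6
```

Force builds smoothly from z = 0.084 to 0.077, then turns hard, so the button went fully down. Next I'll release it, rise, and head for the near tray's finger well.

Call:
apply_moves(moves=[[0.03, 0, -0.1, 0, 0, 0, 0], [0.06, 0, -0.25, 0, 0, 0, 0], [0.06, 0, -0.45, 0, 0, 0, 0], [0.06, 0, -0.65, 0, 0, 0, 0], [0.06, 0, -0.65, 0, 0, 0, 0], [0.06, 0, -0.65, 0, 0, 0, 0]])

```text
time_s: 8.8
tool_pos: [0.559, 0.049, 0.2008]
tool_rot: [179.9, -19.8, 83.0]
force: [0.1, 0.1, -0.7]
grip_width: 0.0004
grasp_force: 0.0
```

```bash
python3 - <<'E'
from h import *
o=env.get_obs(); print(o['tool_pos'],o['tool_rot'],np.round(o['qpos']),o['force'])
print(to([.494,.02,.18],[180,0,83]))
E
```

```text
[0.5590105  0.04895143 0.20079763] [179.85827308 -19.77129739  82.99527744] [-25.   8.  33. 102. -25.  73.   9.] [ 0.06937936  0.05975324 -0.72284403]
[-0.208, -0.305, 0.035, 0.002, -0.23, -0.0]
```

Call:
apply_moves(moves=[[-0.15, -0.1, 0.0, 0, 0, 0, 0], [-0.25, -0.2, 0.01, 0, -0.08, 0, 0], [-0.25, -0.305, 0.02, 0, -0.16, 0, 0], [-0.25, -0.305, 0.02, 0, -0.23, 0, 0], [-0.25, -0.305, 0.02, 0, -0.23, 0, 0], [-0.25, -0.305, 0.02, 0, -0.23, 0, 0]])

```text
time_s: 9.4
tool_pos: [0.4917, 0.0123, 0.1783]
tool_rot: [-179.9, -0.0, 83.1]
force: [0.6, -0.5, 0.7]
grip_width: 0.0004
grasp_force: 0.0
```

```bash
python3 - <<'E'
from h import *
o=env.get_obs(); print(o['tool_pos'],o['tool_rot'],np.round(o['qpos']),o['force'])
snap('wrist','w4.png')
im=cv2.imread('pics/w4.png').astype(int); print(proj('wrist',[o['tool_pos'],[.4911,.005,.047],[.494,.027,.03]]).round(0))
print(to([.494,.027,.06],[180,0,83]))
E
```

```text
[0.49166767 0.01231382 0.17830146] [-1.79886921e+02 -4.66165548e-02  8.31331306e+01] [-32.   0.  28. 109.  -0.  71. -11.] [ 0.59398008 -0.49224229  0.65568852]
[[277. 253.]
 [279. 201.]
 [279. 177.]]
[0.08, 0.002, 0.593, -0.001, -0.0, -0.0]
```

View pics/w4.png

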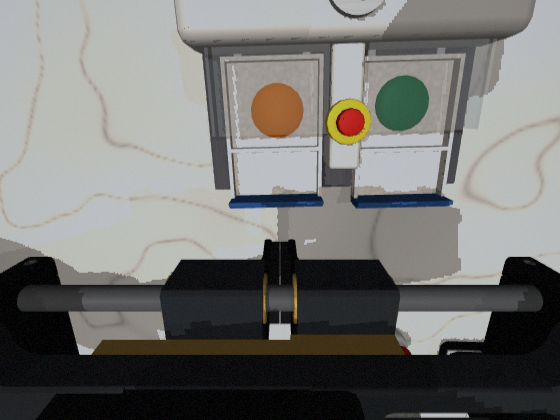

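The wrist view shows the near lip's inner edge at row 198 (columns 230–322), the well from row 150 to 198, and the cross wall at row 148. The button has popped back up at (350,122). I'll descend into the middle of the well.

Call:
apply_moves(moves=[[0.1, 0, 0.2, 0, 0, 0, 0], [0.1, 0, 0.4, 0, 0, 0, 0], [0.1, 0, 0.59, 0, 0, 0, 0], [0.1, 0, 0.66, 0, 0, 0, 0], [0.1, 0, 0.73, 0, 0, 0, 0], [0.1, 0, 0.73, 0, 0, 0, 0], [0.1, 0, 0.73, 0, 0, 0, 0]])

```text
time_s: 10.15
tool_pos: [0.4958, 0.0313, 0.0346]
tool_rot: [179.9, -0.0, 83.0]
force: [-0.2, 0.8, 0.1]
grip_width: 0.0001
grasp_force: 0.0
```

```bash
python3 - <<'E'
from h import *
o=env.get_obs(); print(o['tool_pos'],o['tool_rot'],np.round(o['qpos']),o['force'])
w=snap('wrist','w5.png')[120:290,180:380,::-1]; s=snap('side','s5.png')[160:240,220:340,::-1]
cv2.imwrite('pics/c5.png',np.hstack([cv2.resize(w,(400,340),interpolation=2),cv2.resize(s,(400,340),interpolation=2)]))
print(to([.494-.135*.122,.032-.135*.993,o['tool_pos'][2]],[180,0,83]))
E
```

```text
[0.4958236  0.03126967 0.03463856] [ 1.79897360e+02 -4.35298936e-02  8.29547936e+01] [-32.  11.  27. 117.  -6.  53.  -8.] [-0.19170316  0.83762589  0.1002253 ]
[-0.675, -0.011, 0.002, 0.002, -0.001, -0.0]
```

View pics/c5.png

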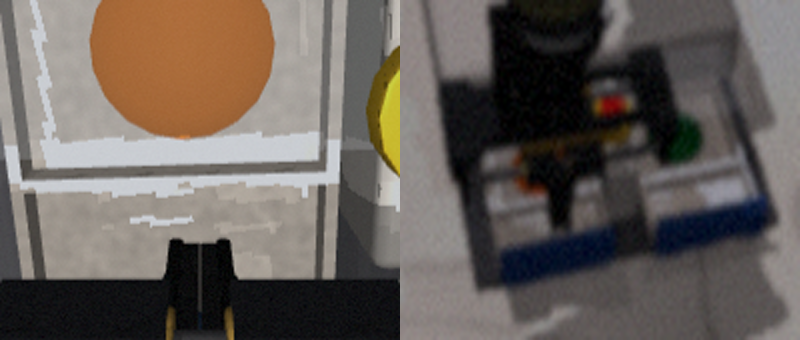

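The fingertip is in the well behind the near lip, clear of the cross wall and the amber lens. I'll lower it slightly more and pull gently.

Call:
apply_moves(moves=[[0, 0, 0.025, 0, 0, 0, 0], [-0.025, 0, 0.025, 0, 0, 0, 0], [-0.04, 0, 0.025, 0, 0, 0, 0], [-0.055, 0, 0.025, 0, 0, 0, 0], [-0.07, 0, 0.025, 0, 0, 0, 0], [-0.085, 0, 0.025, 0, 0, 0, 0], [-0.1, 0, 0.025, 0, 0, 0, 0], [-0.12, 0, 0.025, 0, 0, 0, 0], [-0.14, 0, 0.025, 0, 0, 0, 0], [-0.16, 0, 0.025, 0, 0, 0, 0], [-0.18, 0, 0.025, 0, 0, 0, 0], [-0.2, 0, 0.025, 0, 0, 0, 0]])

```text
time_s: 11.45
tool_pos: [0.49, -0.0085, 0.0287]
tool_rot: [180.0, -0.0, 83.0]
force: [1.9, 2.4, 0.9]
grip_width: 0.0004
grasp_force: 0.9
```

Call:
apply_moves(moves=[[-0.02, 0, 0, 0, 0, 0, 0], [-0.04, 0, 0, 0, 0, 0, 0], [-0.06, 0, 0, 0, 0, 0, 0], [-0.08, 0, 0, 0, 0, 0, 0], [-0.1, 0, 0, 0, 0, 0, 0], [-0.12, 0, 0, 0, 0, 0, 0], [-0.14, 0, 0, 0, 0, 0, 0], [-0.16, 0, 0, 0, 0, 0, 0], [-0.18, 0, 0, 0, 0, 0, 0], [-0.2, 0, 0, 0, 0, 0, 0]])

```text
time_s: 12.45
tool_pos: [0.4849, -0.0481, 0.0285]
tool_rot: [-180.0, -0.0, 83.0]
force: [2.0, 2.1, 0.3]
grip_width: 0.0003
grasp_force: 0.9
```

```bash
python3 - <<'E'
from h import *
o=env.get_obs(); print(o['tool_pos'],o['tool_rot'],np.round(o['qpos']),o['force'])
E
```

```text
[ 0.48486047 -0.04810463  0.02854109] [-1.79999745e+02 -4.01573541e-03  8.30130536e+01] [-26.  11.  31. 119.  -7.  52.   2.] [1.96235459 2.14231799 0.28860376]
```

Call:
apply_moves(moves=[[-0.02, 0, 0, 0, 0, 0, 0], [-0.04, 0, 0, 0, 0, 0, 0], [-0.06, 0, 0, 0, 0, 0, 0], [-0.08, 0, 0, 0, 0, 0, 0], [-0.1, 0, 0, 0, 0, 0, 0], [-0.11, 0, 0, 0, 0, 0, 0]])

```text
time_s: 13.05
tool_pos: [0.4821, -0.0702, 0.0286]
tool_rot: [-180.0, 0.0, 83.0]
force: [0.6, 1.6, 0.6]
grip_width: 0.0006
grasp_force: 0.8
```

Call:
apply_moves(moves=[[-0.01, 0, 0, 0, 0, 0, 0], [-0.02, 0, 0, 0, 0, 0, 0], [-0.03, 0, 0, 0, 0, 0, 0]])

```text
time_s: 13.35
tool_pos: [0.4815, -0.0757, 0.0285]
tool_rot: [180.0, -0.0, 83.0]
force: [0.9, 2.0, -0.7]
grip_width: 0.0007
grasp_force: 0.8
```

Call:
apply_moves(moves=[[-0.01, 0, 0, 0, 0, 0, 0], [-0.02, 0, 0, 0, 0, 0, 0]])

```text
time_s: 13.55
tool_pos: [0.4812, -0.0789, 0.0286]
tool_rot: [180.0, -0.1, 83.0]
force: [1.9, 6.0, 0.0]
grip_width: 0.0005
grasp_force: 3.2
```

Call:
apply_moves(moves=[[-0.01, 0, 0, 0, 0, 0, 0], [-0.015, 0, 0, 0, 0, 0, 0], [-0.015, 0, 0, 0, 0, 0, 0]])

```text
time_s: 13.85
tool_pos: [0.4811, -0.079, 0.0286]
tool_rot: [-180.0, -0.3, 83.1]
force: [2.9, 9.2, 1.1]
grip_width: 0.0007
grasp_force: 4.7
```

It's at the stop: the force rises with no further motion. I'll back off the lip within the well, then lift straight up.

Call:
apply_moves(moves=[[0.03, 0, 0, 0, 0, 0, 0], [0.07, 0, 0, 0, 0, 0, 0], [0.07, 0, 0, 0, 0, 0, 0], [0.07, 0, -0.1, 0, 0, 0, 0], [0.07, 0, -0.3, 0, 0, 0, 0], [0.07, 0, -0.5, 0, 0, 0, 0], [0.07, 0, -0.75, 0, 0, 0, 0], [0.07, 0, -1, 0, 0, 0, 0], [0.07, 0, -1, 0, 0, 0, 0], [0.07, 0, -1, 0, 0, 0, 0]])

```text
time_s: 14.85
tool_pos: [0.4829, -0.0693, 0.2295]
tool_rot: [179.9, -0.0, 83.0]
force: [-0.6, -0.2, -1.3]
grip_width: 0.0004
grasp_force: 0.0
```

```bash
python3 - <<'E'
from h import *
o=env.get_obs(); print(o['tool_pos'],o['force'],o['joint_velocities'])
w=snap('wrist','w6.png')[:,:,::-1]; s=snap('side','s6.png')[140:380,200:480,::-1]
cv2.imwrite('pics/c6.png',np.hstack([cv2.resize(w,(400,300)),cv2.resize(s,(400,300))]))
E
```

```text
[ 0.48287152 -0.06927634  0.22954166] [-0.57362176 -0.24617874 -1.27926163] [ 0.08460947  1.75640456 -0.17568248  3.14881708 -0.2182625  -0.28779232
  0.16165702]
```

View pics/c6.png

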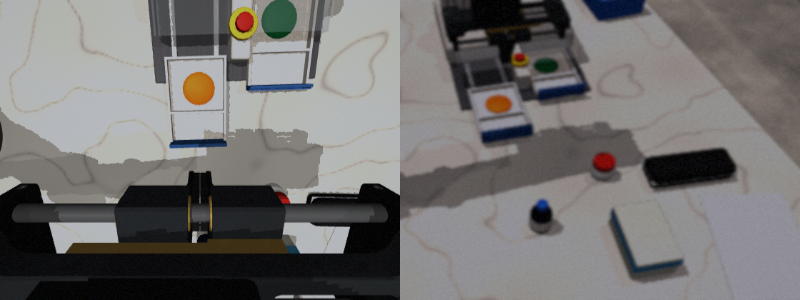

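The near tray is fully out with the amber lens lying in it. The green tray is still in, the button is up, the bystanders haven't moved, and the gripper is clear.

Call:
apply_moves(moves=[[0, 0, -0.05, 0, 0, 0, 0], [0, 0, -0.05, 0, 0, 0, 0], [0, 0, -0.05, 0, 0, 0, 0], [0, 0, -0.05, 0, 0, 0, 0]])

```text
time_s: 15.35
tool_pos: [0.4822, -0.0687, 0.2381]
tool_rot: [-180.0, 0.0, 83.0]
force: [0.4, 0.9, 0.1]
grip_width: 0.0007
grasp_force: 0.0
```

```bash
python3 -c "
from cell import env
print(env.sign_off())"
```

```text
the job is handed in; nothing more can be done
None
```

I pressed the stop button fully down and released it (twice, since the first press was slightly off-centre), then drew the amber lens's tray to its stop from behind the lip and handed the job in at about 15 s, gripper clear; no verdict was returned.

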